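# Pump up the wax-injector pot

### The job

Bring the goldsmith's wax-injector pot up to pressure: with the fingertips push the black knob of the hand pump on its lid down and let its spring bring it back up, again and again, until the small steel pressure pin beside the pump pops fully out of its bush, then stop, before the safety valve lifts. Leave the pin and the safety valve to move by themselves, lift nothing, do not shift the pot or knock the things that stand around it, and finish clear with the pump knob back up.

Things in the scene. Friction and masses are not known exactly. Their poses are not given: they have to be found in the camera images.
- pot: Wax-injector pot, 4.5 kg, loose on four rubber feet: grey 172 mm square housing, aluminium tank, dark round lid 164 mm across, its top 132 mm above the bench, four black clamp nuts (to 154 mm) at its rim. Origin: centre of underside, z up, -x the front with the brass nozzle (to 104 mm from the axis). On the lid: pump in the centre, pin 52 mm off towards +y, safety valve 52 mm off towards -y.
- plunger (a joint): Pump plunger, m: 0 = up (rest), 0.032 = down on a hard stop. Moves straight down; its spring returns it in about 0.2 s. Pushing takes about 9 N at first, 15 N at the bottom. Each down stroke adds pressure, kept while the knob returns; long strokes add more, strokes under 10 mm may add none. The pot starts with some pressure, different every time: 3 to 6 full strokes bring the pin out.
- knob_top (a point): Centre of the top of the pump's round black mushroom knob (46 mm in diameter, middle 38 mm of its top flat); moves with the plunger. Plunger up: 217 mm above the bench on the pot's axis; plunger down: 185 mm. The pump barrel under it is 38 mm in diameter and ends 160 mm above the bench.
- pin (a joint): Pressure pin, in m of rise: 0 = fully in, 0.016 = fully out. It creeps out to at most 0.005 as the pressure builds and then pops in one jump to 0.016 and stays out.
- pin_top (a point): Centre of the top of the steel pressure pin (11 mm in diameter), which stands in a low brass bush (21 mm across, its top 142 mm above the bench). With the pin in, its top is 143.5 mm above the bench, nearly flush with the bush; fully out, 159.5 mm.
- relief (a joint): Stem of the safety valve, m of rise: 0 = closed, 0.007 = lifted. It lifts if pumping goes on after the pin has popped: two more full strokes are still safe, the third or fourth lifts it.
- valve_top (a point): Top of the stem of the safety valve: a taller, slimmer brass body (19 mm across, up to 160 mm above the bench) with a thin steel stem and a pull ring, 184 mm high in all; the point is 168 mm above the bench while the valve is closed.
- mould: Bystander: black rubber mould block in two halves, 74 x 50 x 30 mm, lying flat near the pot. Origin: centre of its underside, x along its length.
- weight: Bystander: brass balance weight with a knob, 33 mm in diameter, 48 mm high, standing near the pot. Origin: centre of its underside.
- loupe: Bystander: black eye loupe, 38 mm in diameter, 37 mm high, standing lens up near the pot. Origin: centre of its underside.

How it is judged:
On the way, in this order (a step that is already met when the one before it is completed fails the run):
1. the pump knob is pushed down, at least half its stroke (value of joint plunger above 0.016 m), for 0.02 s.
2. the pressure pin has popped fully out and stays out (value of joint pin above 0.0135 m), for 0.2 s.
At the end, for the whole second after the job is handed in: The pressure pin stands fully out (at least 13.5 mm of its 16 mm), the safety valve is closed (under 3 mm), the pump knob is back up (within 3 mm), the pot stands level and at rest within 15 mm of where it was, and the mould, weight and loupe are within 20 mm of where they were (value of joint pin above 0.0135 m and value of joint each of relief, plunger below 0.003 m and distance of pot from where it was at the start of the episode below 0.015 m and angle between pot's own z axis and vertical below 0.05 rad and linear speed of pot below 0.02 m/s and distance of each of mould, weight, loupe from where it was at the start of the episode below 0.02 m); the robot touches nothing.
It fails at once if the safety valve lifts (pumped too far) (value of joint relief above 0.003 m).
It fails at once if the robot touches the pressure pin or the safety valve's stem (contact force between any of the fingers, the arm and pin above 0.5 N or contact force between any of the fingers, the arm and relief above 0.5 N).
It fails at once if the pot is lifted off the bench (height (world z) of pot above 0.006 m).
It fails at once if the pot is shifted more than 15 mm or tipped (distance of pot from where it was at the start of the episode above 0.015 m or angle between pot's own z axis and vertical above 0.08 rad).
It fails at once if the mould, the weight or the loupe is moved more than 20 mm or lifted (distance of any of mould, weight, loupe from where it was at the start of the episode above 0.02 m).
It also fails if it takes over 58 s, if anything falls off the work surface, if the arm or the gripper's body presses on something with over 40 N, if the wrist force passes 120 N, or if a joint passes its speed limit or range.

### The arm

A 7-joint arm with a two-finger parallel gripper is mounted at the origin on the work surface. World frame = base frame: x ahead of the robot, y to its left, z up, the work surface at z = 0. Lengths are in m, angles in rad, forces in N, time in s.
With the tool pointing down it reaches from about 0.4 to 0.875 m from the base axis. Payload 19.3 kg.
Tool frame: the origin (TCP) lies where the fingers leave the gripper's body, on its centre line; the fingertips stand bot.tip_reach ahead of it and the grasp point (between the pads) lies 54 mm ahead of it (bot.tip_reach is the distance from the TCP to the fingertips, in m); z points along the fingers, y is the line along which they close (so a half turn about z gives the same grasp; the last joint's range is limited). The gripper opens to 85 mm and grips with 20 to 120 N. Pads are 22 mm wide; open, the fingers measure 114 mm over their backs; the gripper's body (76 mm by 85 mm) begins 54 mm behind the grasp point. The pads swing forward as they close: fully open they stand 13 mm farther back than shut.
Start: joints at [1.05, 0.521, -0.036, 1.599, 0.021, 1.021, -0.113], TCP at [0.272, -0.563, 0.304] pointing down, gripper open.
Joint ranges: [-2.91, 2.91], [-0.3, 2.13], [-1.5, 1.42], [0.17, 2.43], [-1.26, 4.41], [0.16, 1.93], [-2.52, 2.52]. Speed limits (rad/s): [1.89, 1.89, 2.39, 2.39, 3.01, 3.01, 3.01].

### API

Orientations are given as [roll, pitch, yaw] about the fixed x, y, z axes, in that order (R = Rz(yaw) Ry(pitch) Rx(roll)).
In Python, from workcell import bot gives the robot as it stands. The module is installed in compiled form; this text tells all that it offers.
- The arm moves only by the shell command python3 -m jog 'ROWS' [FORCE]. ROWS is JSON, a list that holds one entry, the list of rows, each a list of 7 numbers: the shift along the tool's x, y, z in mm, then the turn, a rotation vector about the tool's x, y, z in rad, then the opening, from 0 (shut) to 1 (fully open). In form: [[[tx, ty, tz, wx, wy, wz, fingers], ...]]. A call has 1 to 5 rows; each row shifts and turns the commanded pose from where the row before left it, along the tool's axes as they then stand; what a row does not reach is not made up. A row lasts 1/10 s, in which the tool goes at most 50 mm and 8.59 degrees, less where a joint would pass 70% of its speed; a pose out of reach is approached as far as the arm can. A call is refused whole if a number of a shift passes 50 or a number of a turn 0.15, either way. A call with a gripper value outside its range is refused whole. The fingers move at their own pace and stop on an object; FORCE is the grip in N (left out, the last holds). Time passes only in rows, so rows that do not move let the fingers close. It gives the time, the measured TCP pose, the force, the opening and the grip force at its end, in the units of the state.
- bot.observe(): the state, without advancing time (a new reading comes with each control period).
- bot.grab_frame(name): name is "side" or "top" or "wrist"; returns a dict with "img" (400x640x3 uint8, red, green, blue), "intrinsics" (3x3 intrinsics, pixels), "R" (3x3) and "t" (3): a world point X has camera coordinates R X + t; the wrist camera has in their place "tool_from_camera" (4x4, takes a point from camera to tool coordinates, whose origin is the TCP and whose axes are the flange's). Camera axes: x right, y down, z forward; pixel columns grow to the right and rows downward; lengths in m; the calibration is good to about 2 mm. The wrist camera is an equidistant fisheye: a pixel r from the principal point sees the ray r / f radians off the axis. A picture is of the moment at which its call begins: read the wrist's pose just before it. There is no depth.
- bot.job_done(): hands the job in; it is judged then, once.
Trained networks look in a picture, given as the dict that the camera call returned (one of the last four; its "shot" number tells which), for a name from the list of things; names that differ only in an ending like _2 or _b are one class to them, and where a whole thing is asked for, a point or a joint stands for the part that bears it (a point fixed in the world has none). Each returns a list of dicts, best first, with "conf" (0 to 1); they miss things now and then, are a little off and sometimes report something else, mostly with a low value. They report only what shows in the picture. A call takes as long as a camera call.
- bot.trace(query, picture): "region" (400x640 bool, what is visible of it).
- bot.spot_point(query, picture): "xyz" ([x, y, z] in m, in world coordinates, good to about 4 mm: a listed point, or the origin of a listed thing).
The state is a dict: "clock": time; "qpos": joint angles; "qd": joint speeds; "joint_efforts": joint torques, N m; "position": TCP position; "tool_rot": TCP orientation; "force": force on the tool from outside, world axes, zero at the start; "moment": the same for the moment, N m; "grip_width": finger opening in m; "finger_force": force on a finger pad.
Only numpy, scipy, OpenCV 4.12 (cv2) and the standard library are available. Lean on these libraries where they do the work, as an engineer would, in place of code of your own. Each camera call takes 0.05 s, during which the arm holds its last target. There are 200 camera calls.

## Working session

There is one attempt and no reset: what is moved stays moved. The work goes in short steps, Python scripts to look and compute and a shell command to move; the robot and the scene stay as the last step left them, time stands still between calls to the robot, and variables do not carry over. Pictures are saved under pics/ and viewed, at most 10 in all, crops included, and the job is handed in when it is done.

```bash
mkdir -p pics
cat > h.py <<'E'
import numpy as np, cv2
from workcell import bot
from scipy.spatial.transform import Rotation as Ro
def tri(a,b):
    pass
E
python3 - <<'E'
from h import *
s=bot.observe();print(s['clock'],s['position'],s['tool_rot'],bot.tip_reach,s['grip_width'],s['force'])
for c in ['side','top']:
    p=bot.grab_frame(c);cv2.imwrite(f'pics/{c}0.png',p['img'][:,:,::-1])
    for q in ['knob_top','pin_top','valve_top','pot','mould','weight','loupe']:
        r=bot.spot_point(q,p)
        if r:
            x=np.array(r[0]['xyz']);k=p['intrinsics']@(p['R']@x+p['t']);print(c,q,round(r[0]['conf'],2),x.round(4),(k[:2]/k[2]).round())
E
```

```text
0.0 [ 0.2721882  -0.56233765  0.3033158 ] [-3.14043821e+00  1.09265894e-04  4.50899712e-01] 0.0726 0.08531119228137114 [0.06604604 0.65734864 0.20658131]
side knob_top 0.48 [ 0.495  -0.1193  0.2172] [339. 136.]
side pot 0.71 [ 0.4931 -0.1182 -0.0032] [339. 200.]
side mould 0.74 [ 0.3722 -0.2567  0.0004] [380. 175.]
side weight 0.74 [ 0.4401  0.0518 -0.002 ] [352. 241.]
side loupe 0.66 [ 0.4406  0.0512 -0.0007] [352. 240.]
top knob_top 0.7 [ 0.4951 -0.1262  0.2208] [410. 219.]
top pin_top 0.52 [ 0.493  -0.0654  0.1469] [373. 223.]
top valve_top 0.69 [ 4.396e-01  5.010e-02 -2.000e-04] [316. 252.]
top pot 0.88 [ 0.4934 -0.1216  0.0021] [390. 229.]
top mould 0.89 [ 3.662e-01 -2.549e-01  3.000e-04] [449. 285.]
top weight 0.75 [ 5.041e-01 -2.972e-01  3.000e-04] [465. 225.]
top loupe 0.67 [ 0.4406  0.0514 -0.0018] [315. 252.]
```

Run:
```python
import cv2,numpy as np
a=cv2.imread('pics/side0.png');b=cv2.imread('pics/top0.png')
a=cv2.resize(a[90:290,220:490],None,fx=1.48,fy=1.48)
b=cv2.resize(b[130:330,280:550],None,fx=1.48,fy=1.48)
cv2.imwrite('pics/both0.png',np.hstack([a,b]))
```

```text
(no output)
```

View pics/both0.png

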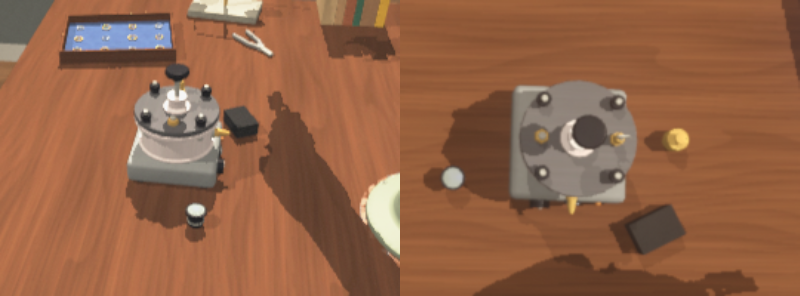

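The pictures show the pot upright. In the side view the knob is at about (339,138). In the top view the knob is at (408,219), the pin is on the left at (375,221) and the valve is on the right at (428,223). The loupe, weight and mould stand well clear. Next I triangulate the knob and work out the move.

```bash
cat > h.py <<'E'
import numpy as np, cv2
from workcell import bot
from scipy.spatial.transform import Rotation as Ro
def tri(pa,ua,pb,ub):
    P=[p['intrinsics']@np.c_[p['R'],p['t']] for p in(pa,pb)]
    X=cv2.triangulatePoints(P[0],P[1],np.array(ua,float),np.array(ub,float))[:,0];return X[:3]/X[3]
def totool(goal):
    s=bot.observe();R=Ro.from_euler('xyz',s['tool_rot']);return R.inv().apply(np.array(goal)-s['position'])*1000
E
python3 - <<'E'
from h import *
ps={c:bot.grab_frame(c) for c in['side','top']}
def knob(p,u):
    g=p['img'].max(2);m=(g<75).astype(np.uint8)
    n,l,st,ce=cv2.connectedComponentsWithStats(m);i=l[int(u[1]),int(u[0])];print(i,st[i],ce[i]);return ce[i]
a=knob(ps['side'],(339,137));b=knob(ps['top'],(408,219))
print(tri(ps['side'],a,ps['top'],b))
print([tri(ps['side'],(339.6,137),ps['top'],(407.7,219.2))])
for i in range(2):
  for q in['knob_top','pot','pin_top','valve_top']:
    for c in ps:
      r=bot.spot_point(q,ps[c]); print(c,q,[(np.round(x['xyz'],4),round(x['conf'],2)) for x in r[:2]])
  break
print(totool([.495,-.123,.32]),totool([.272,-.562,.32]))
E
```

```text
0 [     0      0    640    400 250440] [315.40612522 201.45771842]
0 [     0      0    640    400 254511] [318.60569877 199.63994091]
[0.54173619 0.04467608 0.12022617]
[array([ 0.49451014, -0.12345028,  0.21251083])]
side knob_top [(array([ 0.4959, -0.1222,  0.218 ]), 0.74)]
top knob_top [(array([ 0.4926, -0.1243,  0.2159]), 0.91)]
side pot [(array([ 0.4898, -0.1191, -0.0018]), 0.66)]
top pot [(array([ 0.4914, -0.1199, -0.0008]), 0.58)]
side pin_top []
top pin_top [(array([ 0.4963, -0.0644,  0.1481]), 0.36)]
side valve_top []
top valve_top [(array([ 0.4941, -0.1716,  0.1684]), 0.37)]
[ 391.95507888 -298.62048035  -16.08267862] [ -0.03644425  -0.63953167 -16.08770114]
```

```bash
python3 -m jog '[[[0,0,-20,0,0,0,0],[30,-23,0,0,0,0,0],[30,-23,0,0,0,0,0],[30,-23,0,0,0,0,0],[30,-23,0,0,0,0,0]]]'; python3 -m jog '[[[30,-23,0,0,0,0,0],[30,-23,0,0,0,0,0],[30,-23,0,0,0,0,0],[30,-23,0,0,0,0,0],[30,-23,0,0,0,0,0]]]'; python3 -m jog '[[[30,-23,0,0,0,0,0],[30,-23,0,0,0,0,0],[30,-23,0,0,0,0,0],[0,0,0,0,0,0,0],[0,0,0,0,0,0,0]]]'
python3 - <<'E'
from h import *
s=bot.observe();print(s['position'],s['tool_rot'],s['grip_width'],totool([.494,-.1227,.31]))
p=bot.grab_frame('wrist');cv2.imwrite('pics/w1.png',p['img'][:,:,::-1]);print(p['intrinsics'],p['tool_from_camera'])
for q in['knob_top','pin_top','valve_top','pot']:
  print(q,[(np.round(x['xyz'],4),round(x['conf'],2)) for x in bot.spot_point(q,p)[:2]])
E
```

```text
clock: 1.8
position: [0.3406, -0.4261, 0.324]
tool_rot: [3.141, -0.0, 0.451]
force: [0.6, -0.1, 0.2]
grip_width: 0.0123
finger_force: 0.0
clock: 2.3
position: [0.4256, -0.2572, 0.3241]
tool_rot: [3.141, -0.0, 0.451]
force: [1.1, 0.1, 0.0]
grip_width: 0.0002
finger_force: 0.0
clock: 2.8
position: [0.4763, -0.1567, 0.3239]
tool_rot: [3.142, 0.0, 0.452]
force: [-1.4, -0.1, 0.0]
grip_width: -0.0002
finger_force: 0.0
[ 0.47629376 -0.1567119   0.32389584] [3.14157839e+00 3.31577546e-05 4.52422696e-01] -0.00018176071493640806 [ 30.79344758 -22.84997842  13.8944956 ]
[[309.70691629   0.         321.8160583 ]
 [  0.         309.70691629 200.18694754]
 [  0.           0.           1.        ]] [[-1.58221195e-03 -9.63984222e-01 -2.65954726e-01  6.68459131e-02]
 [ 9.99998604e-01 -1.38247714e-03 -9.38218280e-04 -1.65269639e-04]
 [ 5.36751290e-04 -2.65955839e-01  9.63985064e-01 -7.07855142e-02]
 [ 0.00000000e+00  0.00000000e+00  0.00000000e+00  1.00000000e+00]]
knob_top [(array([ 0.491 , -0.1174,  0.2197]), 0.96)]
pin_top [(array([ 0.4983, -0.0669,  0.1443]), 0.65)]
valve_top [(array([ 0.4928, -0.1751,  0.1692]), 0.48)]
pot [(array([ 0.4964, -0.1242, -0.0023]), 0.79)]
```

View pics/w1.png

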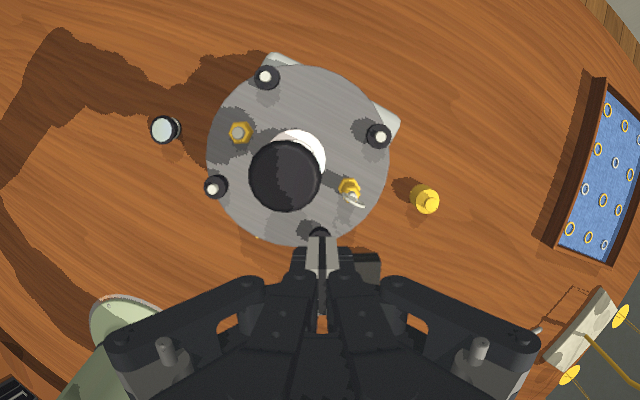

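The knob is at (285,176), the pin in its bush at (240,132) and the valve at (350,190). The shut fingertips are at (322,240). I check the knob position with the wrist ray.

Run:
```python
from h import *
s=bot.observe();R=Ro.from_euler('xyz',s['tool_rot']).as_matrix();p=bot.grab_frame('wrist')
K=p['intrinsics'];T=p['tool_from_camera']
def ray(u,z):
    d=(np.array(u)-K[:2,2])/K[0,0];th=np.hypot(*d);v=np.r_[d/th*np.sin(th),np.cos(th)]
    v=R@T[:3,:3]@v;o=R@T[:3,3]+s['position'];return o+v*(z-o[2])/v[2]
print(ray((285,175),.215),ray((240,132),.1435),ray((350,190),.165))
```

```text
[ 0.49568513 -0.12397689  0.215     ] [ 0.49672992 -0.07284986  0.1435    ] [ 0.49534605 -0.1722424   0.165     ]
```

```bash
python3 -m jog '[[[16,-11,0,0,0,0,0],[15,-12,0,0,0,0,0],[0,0,14,0,0,0,0],[0,0,14,0,0,0,0],[0,0,0,0,0,0,0]]]'; python3 -m jog '[[[0,0,5,0,0,0,0],[0,0,5,0,0,0,0],[0,0,0,0,0,0,0]]]'
python3 - <<'E'
from h import *
s=bot.observe();print(s['position'],s['force'],s['position'][2]-bot.tip_reach)
E
```

```text
clock: 3.6
position: [0.4933, -0.1233, 0.2946]
tool_rot: [-3.14, 0.002, 0.45]
force: [-0.5, 0.2, -0.4]
grip_width: 0.0001
finger_force: 0.0
clock: 3.9
position: [0.4942, -0.1234, 0.2861]
tool_rot: [3.141, -0.001, 0.45]
force: [-1.1, -1.5, 5.6]
grip_width: -0.0001
finger_force: 3.4
[ 0.49421874 -0.12343137  0.2861421 ] [-1.09336523 -1.47290387  5.61292608] 0.2135420975111425
```

Contact comes at the expected height (tip about 0.2155). Now the first full stroke.

```bash
python3 -m jog '[[[0,0,10,0,0,0,0],[0,0,10,0,0,0,0],[0,0,8,0,0,0,0],[0,0,0,0,0,0,0]]]'
python3 - <<'E'
from h import *
s=bot.observe();print(s['position'],s['force'],s['position'][2]-bot.tip_reach)
E
```

```text
clock: 4.3
position: [0.4943, -0.1235, 0.2582]
tool_rot: [3.141, -0.001, 0.45]
force: [-2.9, -0.9, 11.7]
grip_width: 0.0001
finger_force: 5.8
[ 0.49425746 -0.12345047  0.25816585] [-2.91979846 -0.91096122 11.72840113] 0.18556585102688866
```

```bash
cat > look.py <<'E'
from h import *
import sys
s=bot.observe();R=Ro.from_euler('xyz',s['tool_rot']).as_matrix();p=bot.grab_frame('wrist')
K=p['intrinsics'];T=p['tool_from_camera']
def proj(X):
    c=np.linalg.inv(T)@np.r_[R.T@(np.array(X)-s['position']),1];c=c[:3];r=np.hypot(c[0],c[1]);th=np.arctan2(r,c[2]);return K[:2,2]+K[0,0]*th*c[:2]/r
print(s['clock'],s['position'],s['force'],'in',proj([.495,-.071,.1435]),'out',proj([.495,-.071,.1595]))
u=proj([.495,-.071,.15]).astype(int)
c=p['img'][max(0,u[1]-35):u[1]+35,max(0,u[0]-40):u[0]+40,::-1]
n=sys.argv[1];cv2.imwrite(f'pics/c{n}.png',c)
b=cv2.imread(f'pics/c{int(n)-1}.png')
if b is not None and b.shape==c.shape: print('diff',np.abs(b.astype(int)-c).mean(), (np.abs(b.astype(int)-c).max(2)>40).sum())
for x in bot.spot_point('pin_top',p)[:1]: print(x)
t=bot.grab_frame('top');cv2.imwrite(f'pics/t{n}.png',t['img'][195:245,350:450,::-1]);print([x for x in bot.spot_point('pin_top',t)[:1]])
E
python3 -m jog '[[[0,0,-15,0,0,0,0],[0,0,-15,0,0,0,0],[0,0,-6,0,0,0,0],[0,0,0,0,0,0,0],[0,0,0,0,0,0,0]]]'; python3 look.py 1
python3 -c "
import cv2,numpy as np
a=cv2.resize(cv2.imread('pics/c1.png'),(400,350));b=cv2.resize(cv2.imread('pics/t1.png'),(400,350));cv2.imwrite('pics/v1.png',np.hstack([a,b]))"
```

```text
clock: 4.8
position: [0.4938, -0.1231, 0.2935]
tool_rot: [-3.141, 0.0, 0.451]
force: [0.2, 0.3, 0.7]
grip_width: -0.0002
finger_force: 0.0
4.8 [ 0.49381547 -0.12312668  0.29348987] [0.18762691 0.28695815 0.6548595 ] in [259.24605613 176.8615655 ] out [254.7058482  181.38168653]
{'xyz': [0.4986, -0.0665, 0.1432], 'conf': 0.53}
[{'xyz': [0.4961, -0.0656, 0.1488], 'conf': 0.37}][ WARN:0@0.833] global loadsave.cpp:275 findDecoder imread_('pics/c0.png'): can't open/read file: check file path/integrity
```

View pics/v1.png

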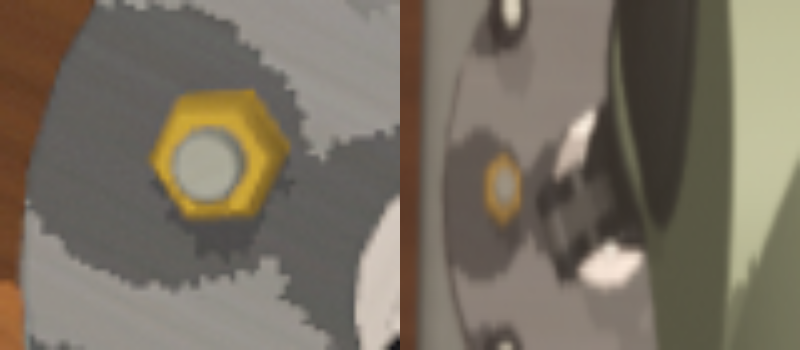

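The wrist crop shows the steel pin still low in its brass bush at (208,163), only a little off the bush centre, so it has not popped. Stroke 2.

```bash
python3 -m jog '[[[0,0,12,0,0,0,0],[0,0,12,0,0,0,0],[0,0,12,0,0,0,0],[0,0,0,0,0,0,0]]]';python3 -m jog '[[[0,0,-15,0,0,0,0],[0,0,-15,0,0,0,0],[0,0,-6,0,0,0,0],[0,0,0,0,0,0,0],[0,0,0,0,0,0,0]]]'; python3 look.py 2
python3 -c "
import cv2,numpy as np
a=cv2.resize(cv2.imread('pics/c1.png'),(400,350));b=cv2.resize(cv2.imread('pics/c2.png'),(400,350));cv2.imwrite('pics/v2.png',np.hstack([a,b]))"
```

```text
clock: 5.4
position: [0.4945, -0.1231, 0.2579]
tool_rot: [3.141, -0.001, 0.451]
force: [1.3, -0.6, 12.1]
grip_width: -0.0
finger_force: 6.1
clock: 5.9
position: [0.4937, -0.1231, 0.2932]
tool_rot: [-3.141, 0.001, 0.451]
force: [0.7, -0.4, 0.4]
grip_width: -0.0001
finger_force: 0.0
5.9 [ 0.49373966 -0.12307251  0.29315979] [ 0.65228763 -0.40015484  0.36446696] in [259.31596578 176.80925929] out [254.7675085  181.34134203]
diff 1.3972619047619048 2
{'xyz': [0.4973, -0.0697, 0.1453], 'conf': 0.45}
[{'xyz': [0.4982, -0.068, 0.1521], 'conf': 0.54}]
```

View pics/v2.png

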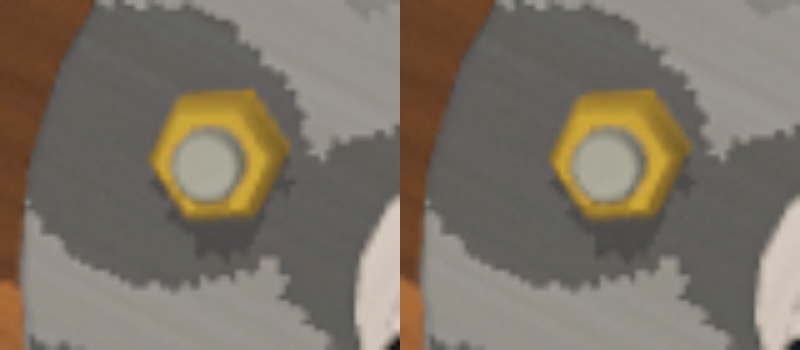

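Almost no change: the pin has crept about 1 px and has not popped. Stroke 3.

```bash
python3 -m jog '[[[0,0,12,0,0,0,0],[0,0,12,0,0,0,0],[0,0,12,0,0,0,0],[0,0,0,0,0,0,0]]]';python3 -m jog '[[[0,0,-15,0,0,0,0],[0,0,-15,0,0,0,0],[0,0,-6,0,0,0,0],[0,0,0,0,0,0,0],[0,0,0,0,0,0,0]]]'; python3 look.py 3
python3 -c "
import cv2,numpy as np
a=cv2.resize(cv2.imread('pics/c2.png'),(400,350));b=cv2.resize(cv2.imread('pics/c3.png'),(400,350));cv2.imwrite('pics/v3.png',np.hstack([a,b]))"
```

```text
clock: 6.5
position: [0.4944, -0.1231, 0.2579]
tool_rot: [3.141, -0.001, 0.451]
force: [0.6, -0.5, 11.6]
grip_width: 0.0001
finger_force: 6.1
clock: 7.0
position: [0.4938, -0.1231, 0.2932]
tool_rot: [-3.141, 0.0, 0.451]
force: [0.2, -0.1, -0.2]
grip_width: -0.0004
finger_force: 0.0
7.0 [ 0.49376055 -0.1230882   0.2931808 ] [ 0.20595438 -0.09241964 -0.24017027] in [259.27911274 176.83488506] out [254.73011114 181.36657958]
diff 1.1447023809523809 0
{'xyz': [0.4987, -0.0676, 0.1495], 'conf': 0.56}
[]
```

View pics/v3.png

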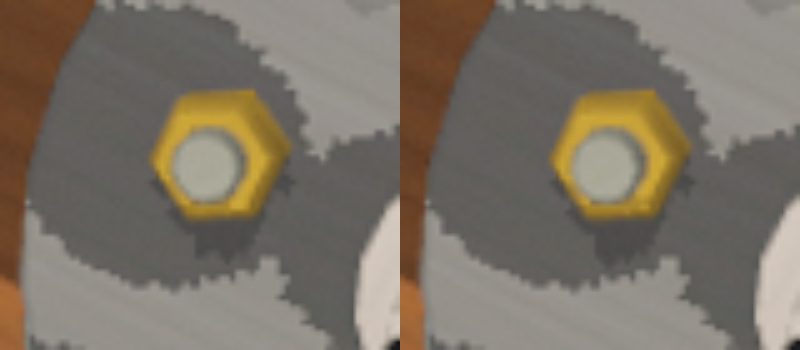

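The pin is still in (up slightly). Stroke 4; from here the difference figure will show the pop first.

```bash
python3 -m jog '[[[0,0,12,0,0,0,0],[0,0,12,0,0,0,0],[0,0,12,0,0,0,0],[0,0,0,0,0,0,0]]]';python3 -m jog '[[[0,0,-15,0,0,0,0],[0,0,-15,0,0,0,0],[0,0,-6,0,0,0,0],[0,0,0,0,0,0,0],[0,0,0,0,0,0,0]]]'; python3 look.py 4
python3 -c "
import cv2,numpy as np
a=cv2.resize(cv2.imread('pics/c3.png'),(400,350));b=cv2.resize(cv2.imread('pics/c4.png'),(400,350));cv2.imwrite('pics/v4.png',np.hstack([a,b]))"
```

```text
clock: 7.6
position: [0.4945, -0.1231, 0.2579]
tool_rot: [3.141, -0.001, 0.451]
force: [1.2, -0.2, 12.3]
grip_width: 0.0001
finger_force: 6.2
clock: 8.1
position: [0.4938, -0.1231, 0.2932]
tool_rot: [-3.141, 0.001, 0.451]
force: [-0.6, 0.3, -0.2]
grip_width: 0.0001
finger_force: 0.0
8.1 [ 0.49375618 -0.12308194  0.29316421] [-0.56831204  0.34384409 -0.16320059] in [259.29492729 176.83383785] out [254.74549853 181.36629431]
diff 1.1294047619047618 0
{'xyz': [0.4973, -0.0717, 0.1482], 'conf': 0.45}
[{'xyz': [0.4968, -0.0653, 0.1492], 'conf': 0.42}]
```

View pics/v4.png

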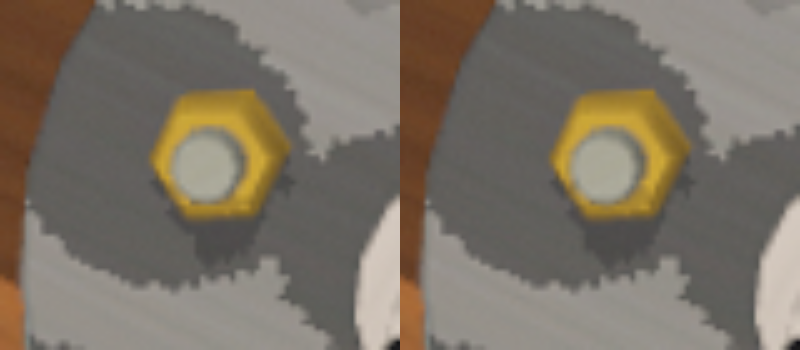

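Still in, creeping a little. Stroke 5.

```bash
python3 -m jog '[[[0,0,12,0,0,0,0],[0,0,12,0,0,0,0],[0,0,12,0,0,0,0],[0,0,0,0,0,0,0]]]';python3 -m jog '[[[0,0,-15,0,0,0,0],[0,0,-15,0,0,0,0],[0,0,-6,0,0,0,0],[0,0,0,0,0,0,0],[0,0,0,0,0,0,0]]]'; python3 look.py 5
python3 -c "
import cv2,numpy as np
a=cv2.resize(cv2.imread('pics/c4.png'),(400,350));b=cv2.resize(cv2.imread('pics/c5.png'),(400,350));cv2.imwrite('pics/v5.png',np.hstack([a,b]))"
```

```text
clock: 8.7
position: [0.4944, -0.1231, 0.2578]
tool_rot: [3.141, -0.001, 0.451]
force: [1.2, -0.6, 12.2]
grip_width: -0.0004
finger_force: 6.1
clock: 9.2
position: [0.4937, -0.1231, 0.2932]
tool_rot: [-3.141, 0.001, 0.451]
force: [-0.0, 0.6, -0.7]
grip_width: -0.0
finger_force: 0.0
9.2 [ 0.49373925 -0.12309478  0.29315888] [-0.0222582   0.64703369 -0.66895861] in [259.28579855 176.80304156] out [254.73540741 181.33426314]
diff 1.0910119047619047 0
{'xyz': [0.4997, -0.0678, 0.1492], 'conf': 0.45}
[{'xyz': [0.4995, -0.0671, 0.1488], 'conf': 0.43}]
```

View pics/v5.png

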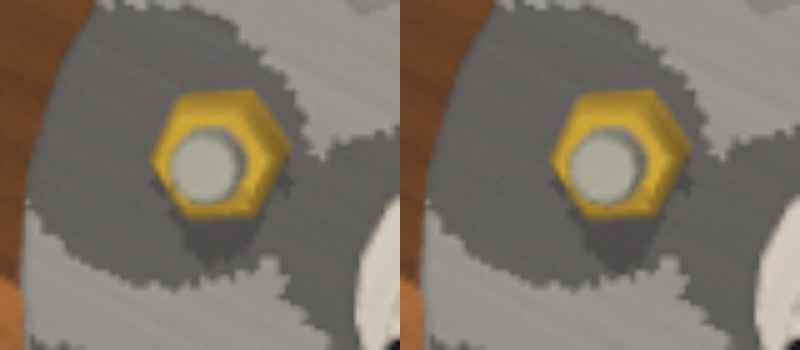

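The shadow is growing but the pin is still in. A pop would shift it by about 25 px in this view. Stroke 6.

```bash
python3 -m jog '[[[0,0,12,0,0,0,0],[0,0,12,0,0,0,0],[0,0,12,0,0,0,0],[0,0,0,0,0,0,0]]]';python3 -m jog '[[[0,0,-15,0,0,0,0],[0,0,-15,0,0,0,0],[0,0,-6,0,0,0,0],[0,0,0,0,0,0,0],[0,0,0,0,0,0,0]]]'; python3 look.py 6
python3 -c "
import cv2,numpy as np
a=cv2.resize(cv2.imread('pics/c5.png'),(400,350));b=cv2.resize(cv2.imread('pics/c6.png'),(400,350));cv2.imwrite('pics/v6.png',np.hstack([a,b]))"
```

```text
clock: 9.8
position: [0.4944, -0.1232, 0.2579]
tool_rot: [3.141, -0.001, 0.451]
force: [1.4, -0.5, 12.4]
grip_width: 0.0001
finger_force: 5.9
clock: 10.3
position: [0.4938, -0.1231, 0.2932]
tool_rot: [-3.141, 0.001, 0.451]
force: [-1.0, -0.5, -0.6]
grip_width: -0.0002
finger_force: 0.0
10.3 [ 0.49375294 -0.12306502  0.29317619] [-1.03612639 -0.50409847 -0.5592783 ] in [259.31451681 176.83419042] out [254.76747657 181.36633724]
diff 2.6720238095238096 102
{'xyz': [0.4995, -0.0728, 0.1594], 'conf': 0.72}
[{'xyz': [0.4952, -0.0667, 0.1612], 'conf': 0.56}]
```

View pics/v6.png

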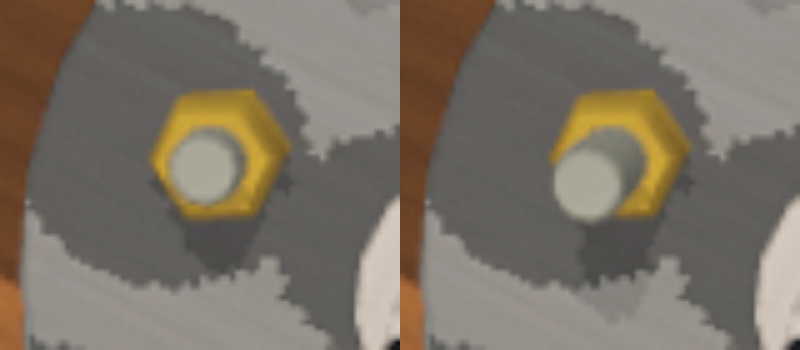

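The pin has popped: its side shows and its top has moved from (205,165) to (587,185), which is (187,185) in its own half. The networks put it at about 0.160 m, fully out. I retract straight up, check that the knob is up and hand in.

```bash
python3 -m jog '[[[0,0,-15,0,0,0,0],[0,0,-20,0,0,0,0],[0,0,-20,0,0,0,0],[0,0,0,0,0,0,0],[0,0,0,0,0,0,0]]]'
python3 - <<'E'
from h import *
p=bot.grab_frame('wrist');t=bot.grab_frame('side');print([bot.spot_point(q,f)[:1] for q in['knob_top','pin_top','pot'] for f in(p,t)])
print(bot.observe()['force']);print(bot.job_done())
E
```

```text
clock: 11.0
position: [0.4939, -0.1231, 0.3486]
tool_rot: [3.141, -0.0, 0.451]
force: [-0.9, 0.2, -0.8]
grip_width: 0.0
finger_force: 0.0
[[{'xyz': [0.4931, -0.1188, 0.2165], 'conf': 0.56}], [{'xyz': [0.4925, -0.1189, 0.2162], 'conf': 0.75}], [{'xyz': [0.4989, -0.0671, 0.1586], 'conf': 0.63}], [{'xyz': [0.4939, -0.0734, 0.1617], 'conf': 0.45}], [{'xyz': [0.495, -0.1248, -0.0017], 'conf': 0.66}], [{'xyz': [0.4918, -0.1177, -0.0003], 'conf': 0.83}]]
[-0.00337247  0.09961076 -0.37915717]
the job is handed in; nothing more can be done
None
```

The pressure pin popped fully out on the sixth stroke and I stopped there; the knob is back up, the arm is clear above the pot, and the job is handed in, though the interface gave no verdict and I did not check the safety valve or the bystanders afterwards.

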